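Fit the knob to the feed unit

ROBOT

A 7-joint arm with a two-finger parallel gripper is mounted at the origin on a cart in front of the work surface, level with it; the furniture and walls round the work are solid. World frame = base frame: x ahead of the robot, y to its left, z up, the work surface at z = 0. Lengths are in m, angles in rad, forces in N, time in s.
With the tool pointing down it reaches from about 0.4 to 0.875 m from the base axis. Payload 4.4 kg.
Tool frame: the origin (TCP) lies on the centre line of the jaws, within the pads' length; the fingertips stand 8 mm ahead of it and the grasp point (between the pads) lies 11 mm behind it (tip_extent is the distance from the TCP to the fingertips, in m); z points along the fingers, y is the line along which they close (so a half turn about z gives the same grasp; the last joint's range is limited). The gripper opens to 85 mm and grips with 20 to 120 N. Pads are 22 mm wide; open, the fingers measure 114 mm over their backs; the gripper's body (76 mm by 85 mm) begins 54 mm behind the grasp point. The pads swing forward as they close: fully open they stand 13 mm farther back than shut.
Start: joints at [-1.306, 0.628, 0.038, 1.517, -0.027, 0.996, -0.02], TCP at [0.211, 0.615, 0.239] pointing down, gripper open.
Joint ranges: [-3.06, 3.06], [-0.37, 2.12], [-1.25, 1.32], [0.18, 2.47], [-1.1, 4.24], [0.23, 1.98], [-2.94, 2.94]. Speed limits (rad/s): [2.57, 2.57, 3.14, 3.14, 3.14, 3.14, 3.14].

INTERFACE

Orientations are given as a rotation vector (axis times angle).
In Python, from plant import observe, camera, camera_params, sign_off, tip_extent gives the robot as it stands.
- The arm moves only by the tool play_rows, never from a script. Its argument "motion" is a list of rows, each a list of 5 numbers: the finger opening in cm, from 0 to 8.54, then the shift along the tool's x, y, z in cm, then the turn about the tool's z in degrees. A call has 1 to 12 rows; each row shifts and turns the commanded pose from where the row before left it, along the tool's axes as they then stand; what a row does not reach is not made up. A row lasts 1/8 s, in which the tool goes at most 62.5 mm and 10.7 degrees, less where a joint would pass 70% of its speed; a pose out of reach is approached as far as the arm can. A call with a gripper value outside its range is refused whole. The fingers move at their own pace and stop on an object; "squeeze" is the grip in N (left out, the last holds). Time passes only in rows, so rows that do not move let the fingers close. It gives the time, the measured TCP pose, the force, the opening and the grip force at its end, in the units of the state.
- observe(): the state, without advancing time (a new reading comes with each control period).
- camera(name): name is "side" or "top" or "wrist"; returns the picture (480x640x3 uint8, blue, green, red); there is no depth.
- camera_params(name): a dict with "fov_y" (degrees; the focal length in pixels is half the picture's height over the tangent of half this angle, whatever the lens; pixels are square), "cx", "cy" (the principal point, pixels), "rvec" (rotation vector, rad) and "tvec" (3), from world to camera coordinates, as OpenCV has them. Camera axes: x right, y down, z forward; pixel columns grow to the right and rows downward; lengths in m; the calibration is good to about 2 mm. A picture is of the moment at which its call begins: read the wrist's pose just before it. camera_params takes no time and is no camera call; for the wrist camera it gives the pose at the moment of the call.
- sign_off(): hands the job in; it is judged then, once.
The state is a dict: "time": time; "q": joint angles; "qd": joint speeds; "joint_torque": joint torques, N m; "position": TCP position; "tcp_rot": TCP orientation; "force": force on the tool from outside, world axes, zero at the start; "ft_torque": the same for the moment, N m; "opening": finger opening in m; "gripper_force": force on a finger pad.
Only numpy, scipy, OpenCV 4.12 (cv2) and the standard library are available. Lean on these libraries where they do the work, as an engineer would, in place of code of your own. Each camera call takes 0.05 s, during which the arm holds its last target. There are 200 camera calls.

TASK

Push the square feed unit into the corner of the fixture until it sits square and flush against both fences. Then pick up the eight-sided knob, turn it so that the flat of its D-shaped hole matches the flat of the unit's shaft, push it down onto the shaft until it has pressed the sprung collar fully home, and finish like that, still gripping the knob and pressing it down so that its grub screw could be tightened. The unit must stay flush in the corner and upright, and the spare round knob and the tools lying about must be left where they are.

Things in the scene. Friction and masses are not known exactly. Their poses are not given: they have to be found in the camera images.
- fixture: dark steel assembly plate fixed to the bench, 220 (x) x 200 (y) x 6 mm, with two bright steel fences 16 mm wide standing 14 mm above the plate: one along its far (+x) edge, one along its right (-y) edge. Origin: centre of the plate's underside; turned up to 0.35 rad either way
- corner (a point): where the inner faces of the two fences would meet, at the height of the plate's top; axes as the fixture's: the far fence's face is the plane x = 0, the right fence's y = 0 (the far fence stops 14 mm short of the corner). A unit flush with both has its origin at x = -30, y = +30, z = 0 mm here
- feed_unit: loose feed unit on the fixture's plate, about 0.5 kg: square grey housing with aluminium cover, 60 x 60 x 40 mm high; sprung collar and D-shaft upright in the middle of its top. Origin: centre of its underside, z up, x and y normal to its sides. Any side may go against either fence. Starts 70 to 140 mm from its place in the corner, up to 0.35 rad askew
- collar (a joint): travel of the steel collar (28 mm across) round the foot of the shaft, m: 0 at rest, its top 8.5 mm above the housing's top; 0.005 pressed fully down, its top 3.5 mm above the housing. A spring resists with 3 N at the start, 8 N at the end of the travel, and pushes it back when let go
- shaft_tip (a point): centre of the upper end of the unit's D-shaft, 32 mm above the housing's top (72 mm above its underside): 16 mm round with one flat 3.5 mm from the axis all along, end chamfered 2 mm. z up; +x points from the axis out through the flat. Stiff to turn (0.12 N m); starts within 0.7 rad of the housing's +x
- knob: loose black eight-sided knob, brass bush, 44 mm across flats, 26 mm high, about 90 g, flat on the bench. D-shaped through bore: 18 mm round, its flat 4.5 mm from the axis. Origin: centre of underside, z up; +x points from the axis out through the flat, like the bright line on top; its sides face multiples of 45 deg from +x. Home: underside 3.5 mm above the housing (28.5 mm below shaft tip)
- round_knob: loose spare knob, black, round, knurled, 38 mm across and 21 mm high with a small plain round hole: not wanted, leave it. Origin: centre of its underside
- hex_key: loose black hex key 78 mm long lying near the knobs (leave)
- micrometer: loose micrometer 129 mm long (leave)
- screwdriver: loose screwdriver 173 mm long (leave)
- plug_gauge: loose plug gauge 108 mm long (leave)
Things that resemble listed ones, but are neither listed nor needed, are in the scene too. Leave any blue or turquoise look-alike of the knob alone.

How it is judged:
On the way, in this order (a step that is already met when the one before it is completed fails the run):
1. the unit sits square and flush against both fences (x of feed_unit in the frame of corner between -0.0325 and -0.027 m and y of feed_unit in the frame of corner between 0.027 and 0.0325 m and (angle between the x axis of feed_unit and the x axis of corner, either way round below 0.035 rad or angle between the x axis of feed_unit and the y axis of corner, either way round below 0.035 rad) and angle between feed_unit's own z axis and vertical below 0.035 rad), for 0.2 s.
2. the knob is on the shaft, flat to flat, and has reached the collar (z of knob in the frame of shaft_tip below -0.022 m and horizontal distance between knob and shaft_tip below 0.003 m and angle between the x axis of knob and the x axis of shaft_tip, either way round below 0.2 rad and angle between knob's own z axis and vertical below 0.1 rad), for 0.2 s.
At the end, for the whole second after the job is handed in: Unit square (0.035 rad) and flush (2.5 mm) with both fences; knob on the D-shaft flat to flat (3 mm of the axis, underside 26.5 mm or more below the tip), at rest, keeping the collar pressed at least 3.8 of its 5 mm, with the fingers still holding it (over 2 N) (all of step 1 and value of joint collar above 0.0038 m and z of knob in the frame of shaft_tip below -0.0265 m and horizontal distance between knob and shaft_tip below 0.003 m and angle between the x axis of knob and the x axis of shaft_tip, either way round below 0.2 rad and angle between knob's own z axis and vertical below 0.1 rad and linear speed of knob below 0.01 m/s and contact force between the fingers and knob above 2 N); the arm keeps its last pose, push and grip.
It fails at once if the unit is tipped over or lifted off its base at a slant (angle between feed_unit's own z axis and vertical above 0.3 rad).
It fails at once if the spare round knob or a tool lying about is shifted by more than 30 mm (distance of any of round_knob, hex_key, micrometer, screwdriver, plug_gauge from where it was at the start of the episode above 0.03 m).
It also fails if it takes over 64 s, if anything falls off the work surface, if the arm or the gripper's body presses on something with over 40 N, if the wrist force passes 120 N, or if a joint passes its speed limit or range.

## Working session

There is one attempt and no reset: what is moved stays moved. The work goes in short steps, Python scripts to look and compute and a tool call to move; the robot and the scene stay as the last step left them, time stands still between calls to the robot, and variables do not carry over. Pictures are saved under pics/ and viewed, at most 10 in all, crops included, and the job is handed in when it is done.

Besides the shell and the picture viewer there is one more tool, called in YAML: its name, and indented under it one key for each argument. play_rows: Moves the arm, as the interface text tells. Its arguments: {"type":"object","properties":{"motion":{"type":"array"},"squeeze":{"type":"number"}},"required":["motion"]}

```bash
mkdir -p pics; ls; cat > h.py <<'E'
import numpy as np, cv2
from plant import *
def P(n):
    p=camera_params(n); f=240/np.tan(np.radians(p["fov_y"])/2)
    K=np.array([[f,0,p["cx"]],[0,f,p["cy"]],[0,0,1]]); R=cv2.Rodrigues(np.array(p["rvec"],float))[0]
    return K,R,np.array(p["tvec"],float),p
def ray(c,uv,z):
    K,R,t,_=c; d=R.T@np.linalg.solve(K,np.array([uv[0],uv[1],1.])); o=-R.T@t
    return o+d*(z-o[2])/d[2]
def proj(c,X):
    K,R,t,_=c; x=K@(R@np.array(X,float)+t); return x[:2]/x[2]
def yaw(rv):
    R=cv2.Rodrigues(np.array(rv,float))[0]; return np.arctan2(R[1,0],R[0,0])
E
python3 - <<'E'
from h import *
for n in ("top","side"):
    c=P(n); im=camera(n); cv2.imwrite(f"pics/{n}0.png",im); print(n,c[3], -c[1].T@c[2])
s=observe(); print(s, tip_extent)
E
```

```text
pics
top {'fov_y': 57.72886688466373, 'cx': 310.22483697204535, 'cy': 241.3702715920574, 'rvec': array([ 2.24374562, -2.18374529,  0.02576837]), 'tvec': array([0.04663733, 0.49573444, 1.01753119])} [0.47475474 0.06410361 1.0265457 ]
side {'fov_y': 42.70146768310706, 'cx': 308.3210600135421, 'cy': 245.0401971641487, 'rvec': array([ 1.18282556,  2.53160067, -0.76587247]), 'tvec': array([ 0.2520493 , -0.31863341,  1.36398166])} [0.94359573 0.4629381  0.95959235]
{'time': 0.1, 'q': array([-1.305767  ,  0.62928002,  0.0384694 ,  1.51823619, -0.02699237,
        0.9963245 , -0.02001031]), 'qd': array([-0.00018579, -0.0018237 ,  0.00088602, -0.00232591,  0.00117848,
       -0.00093648, -0.00066586]), 'joint_torque': array([ 2.52197562e-03, -5.64542735e+01,  1.23015281e+00, -1.93973798e+01,
        1.11891754e-02,  5.42186288e-03,  2.03393245e-05]), 'position': array([0.21094864, 0.61424685, 0.23847457]), 'tcp_rot': array([-5.17297505e-01, -3.09846012e+00,  2.68870667e-03]), 'force': array([-0.39520717,  0.286429  , -0.81262965]), 'ft_torque': array([-0.01168569,  0.00083033,  0.03897875]), 'gripper_force': 0.0, 'opening': 0.08557921758326617} 0.008
```

View pics/top0.png

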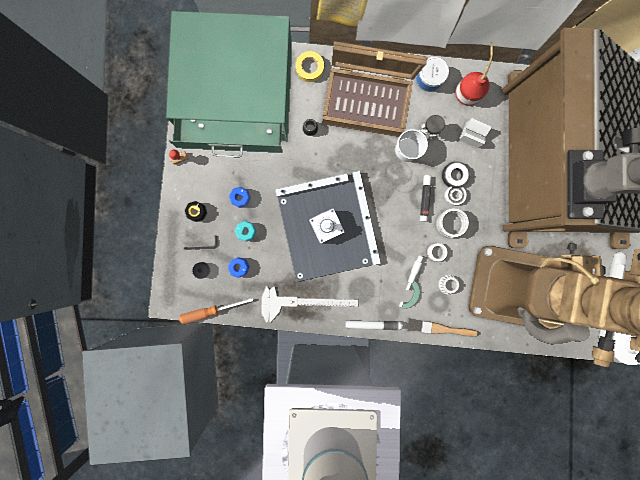

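View pics/side0.png

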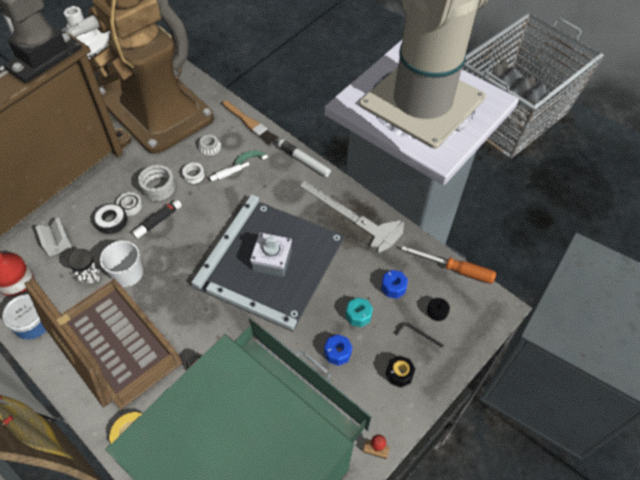

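Candidates for the knob (top picture): black with brass bush (196,211); blue (240,197) and (239,267); turquoise (245,231); small black round (201,270), which is the spare round knob; dark bits (310,127) and (434,125). By description I choose (196,211). The unit is at (327,226), and the fixture's fences meet near (362,172)-(380,265). A composite crop will check the choice.

```bash
python3 - <<'E'
from h import *
im=cv2.imread("pics/top0.png")
a=cv2.resize(im[160:290,265:395],(600,600),interpolation=cv2.INTER_CUBIC)
b=cv2.resize(im[190:230,176:216],(200,200),interpolation=cv2.INTER_CUBIC)
s=cv2.imread("pics/side0.png")
d=cv2.resize(s[225:285,240:300],(200,200),interpolation=cv2.INTER_CUBIC)
e=cv2.resize(s[350:390,380:420],(200,200),interpolation=cv2.INTER_CUBIC)
cv2.imwrite("pics/c1.png",np.hstack([a,np.vstack([b,d,e])]))
c=P("top")
for n,uv,z in [("knob",(196,211),.026),("round",(201,270),.021),("key",(200,243),0),("unit",(327,226),.05),("blueT",(240,197),.026),("blueB",(239,267),.026),("turq",(245,231),.026),("farL",(277,190),.02),("corner",(362,172),.02),("rightend",(382,263),.02)]: print(n,ray(c,uv,z).round(4))
E
```

```text
knob [0.5566 0.3245 0.026 ]
round [0.4212 0.3099 0.021 ]
key [0.4835 0.3195 0.    ]
unit [0.5289 0.0235 0.05  ]
blueT [0.5916 0.2244 0.026 ]
blueB [0.4307 0.2219 0.026 ]
turq [0.5136 0.2106 0.026 ]
farL [0.6109 0.1403 0.02  ]
corner [ 0.6582 -0.0556  0.02  ]
rightend [ 0.4485 -0.1071  0.02  ]
```

View pics/c1.png

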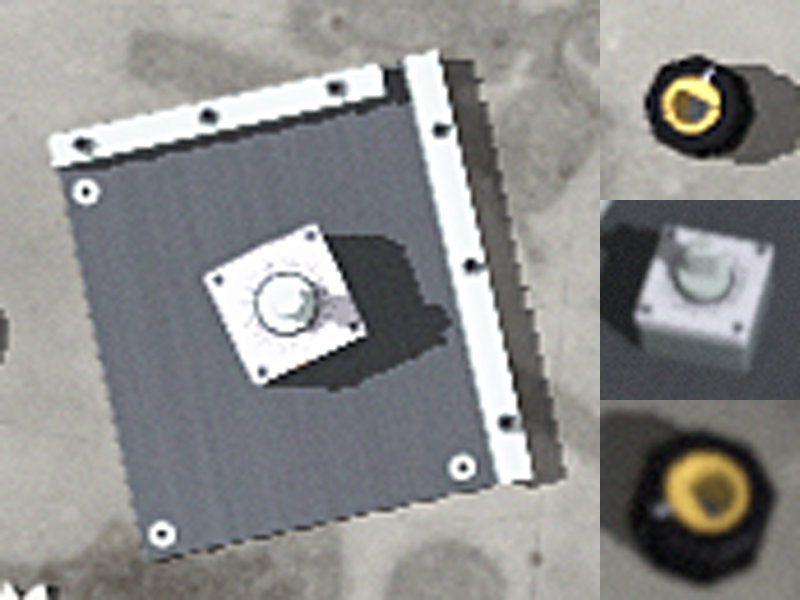

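The crop confirms an eight-sided black knob with a brass D-bore and its bright line up-right. The unit's cover corners in the crop are (204,274), (318,224), (366,333), (259,386). The right fence's inner edge runs (405,60)-(497,483), and the far fence's runs (62,166)-(383,98).

```bash
python3 - <<'E'
from h import *
c=P("top"); g=lambda p,z: ray(c,((p[0]+.5)/4.6154-.5+265,(p[1]+.5)/4.6154-.5+160),z)
U=[g(p,.046) for p in [(204,274),(318,224),(366,333),(259,386)]]
U=np.array(U); print("unit ctr",U.mean(0).round(4),"sides",np.linalg.norm(U-np.roll(U,-1,0),axis=1).round(4),"angs",[round(np.degrees(np.arctan2(*(U[(i+1)%4]-U[i])[[1,0]])),1) for i in range(4)])
F=[g(p,.02) for p in [(62,166),(383,98)]]; R=[g(p,.02) for p in [(405,60),(497,483)]]
F=np.array(F);R=np.array(R)
u=(F[0]-F[1])[:2]; v=(R[0]-R[1])[:2]
print("far len",np.linalg.norm(u),"ang(y axis)-90",np.degrees(np.arctan2(u[1],u[0]))-90,"right len",np.linalg.norm(v),"ang",np.degrees(np.arctan2(v[1],v[0])))
A=np.array([u,-v]).T; k=np.linalg.solve(A,R[0][:2]-F[0][:2]); C=F[0][:2]+k[0]*u
a=(np.arctan2(v[1],v[0])+np.arctan2(u[1],u[0])-np.pi/2)/2
ax=np.array([np.cos(a),np.sin(a)]);ay=np.array([-ax[1],ax[0]])
print("corner",C,"yaw",np.degrees(a),"target",C-.03*ax+.03*ay,"unit in corner",[(U.mean(0)[:2]-C)@ax,(U.mean(0)[:2]-C)@ay])
s=observe(); Rt=cv2.Rodrigues(s["tcp_rot"])[0]; print(Rt.round(3))
w=P("wrist"); print("wrist cam", Rt.T@(-w[1].T@w[2]-s["position"]), (Rt.T@w[1].T).round(3), w[3]["fov_y"])
E
```

```text
unit ctr [0.5302 0.024  0.046 ] sides [0.0609 0.0582 0.0583 0.0609] angs [np.float64(-64.7), np.float64(-154.8), np.float64(117.9), np.float64(27.7)]
far len 0.1648186722514795 ang(y axis)-90 13.574110918217997 right len 0.2173376594088614 ang 13.689548681211953
corner [ 0.64019274 -0.03717893] yaw 13.631829799714977 target [ 0.60396737 -0.01509448] unit in corner [np.float64(-0.0924523022087644), np.float64(0.08534007932076812)]
[[-0.946  0.325 -0.001]
 [ 0.325  0.946 -0.002]
 [-0.    -0.002 -1.   ]]
wrist cam [ 0.07031468  0.00018428 -0.1330625 ] [[-0.001 -0.962 -0.272]
 [ 1.    -0.001  0.   ]
 [-0.    -0.272  0.962]] 60.66435387212541
```

play_rows:
  motion:
    - [8.5,0,0,0,9]
    - [8.5,0,0,0,9]
    - [8.5,0,0,0,9]
    - [8.5,0,0,0,9]
    - [8.5,0,0,0,8.5]
    - [8.5,-5.5,0.2,0,0]
    - [8.5,-5.5,0.2,0,0]
    - [8.5,-5.5,0.2,0,0]
    - [8.5,-5.5,0.2,0,0]
    - [8.5,-5.5,0.2,0,0]
    - [8.5,-5.5,0.2,0,0]
    - [8.5,-5.5,0.2,0,0]

```text
time: 1.6
position: [0.3962, 0.275, 0.2392]
tcp_rot: [-1.652, -2.672, 0.0]
force: [0.7, 1.0, -0.4]
opening: 0.085
gripper_force: 0.0
```

play_rows:
  motion:
    - [8.5,-5,0.2,1,0]
    - [8.5,-5,0.2,1,0]
    - [8.5,-5,0.2,1,0]
    - [8.5,-5,0.2,1,0]
    - [8.5,-4.5,0.1,1.5,0]
    - [8.5,-4,0,1.5,0]
    - [8.5,0,0,0,0]
    - [8.5,0,0,0,0]

```text
time: 2.6
position: [0.5306, 0.0263, 0.169]
tcp_rot: [-1.651, -2.671, 0.0]
force: [-0.0, 0.2, 0.8]
opening: 0.0857
gripper_force: 0.0
```

```bash
python3 - <<'E'
from h import *
s=observe(); w=P("wrist"); im=camera("wrist"); cv2.imwrite("pics/w1.png",im); np.save("w1.npy",np.hstack([w[1],w[2][:,None]]))
print(s["position"],np.degrees(yaw(s["tcp_rot"])),s["q"].round(2),s["force"])
for n,X in [("unit",(.530,.024,.046)),("corner",(.640,-.037,.006)),("tip",(.53,.024,.078))]: print(n,proj(w,X))
E
```

```text
[0.5305918  0.02630706 0.16901488] 116.55654242498802 [-0.26  0.57  0.24  1.92 -0.2   0.67  0.56] [-0.04965922  0.2265737   0.82927646]
unit [321.29821914 238.09127724]
corner [409.35413153 347.99529824]
tip [321.12354589 253.13388951]
```

View pics/w1.png

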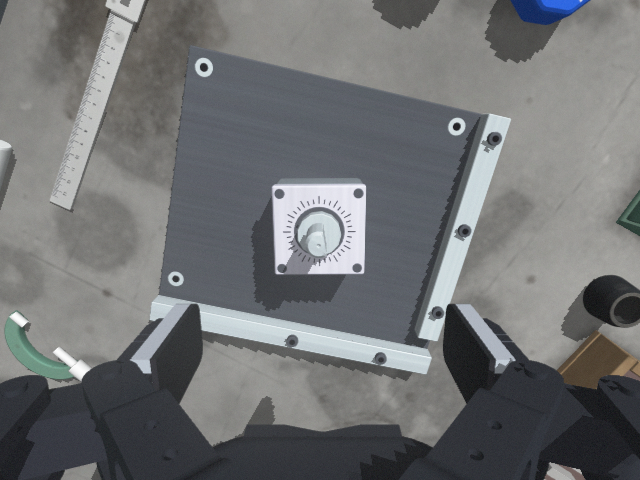

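The wrist picture shows the unit's cover corners at (273,185), (365,184), (366,274), (275,274), the right fence's inner edge (158,297)-(430,349) and the far fence's (485,117)-(419,337).

```bash
python3 - <<'E'
from h import *
c=P("wrist")
U=np.array([ray(c,p,.046) for p in [(273,185),(365,184),(366,274),(275,274)]])
print("ctr",U.mean(0),np.linalg.norm(U-np.roll(U,-1,0),axis=1).round(4),[round(np.degrees(np.arctan2(*(U[(i+1)%4]-U[i])[[1,0]])),1) for i in range(4)])
F=np.array([ray(c,p,.02) for p in [(485,117),(419,337)]]);R=np.array([ray(c,p,.02) for p in [(430,349),(158,297)]])
u=(F[0]-F[1])[:2]; v=(R[0]-R[1])[:2]
k=np.linalg.solve(np.array([u,-v]).T,R[0][:2]-F[0][:2]); C=F[0][:2]+k[0]*u
a1,a2=np.arctan2(u[1],u[0])-np.pi/2,np.arctan2(v[1],v[0]);a=(a1+a2)/2
ax=np.array([np.cos(a),np.sin(a)]);ay=np.array([-ax[1],ax[0]])
print("yaw",np.degrees([a1,a2]),"corner",C,"target",C-.03*ax+.03*ay)
E
```

```text
ctr [0.52701941 0.02867337 0.046     ] [0.0576 0.06   0.0606 0.0593] [np.float64(27.2), np.float64(-61.2), np.float64(-153.4), np.float64(116.0)]
yaw [14.98212187 14.65033742] corner [ 0.63767775 -0.02675869] target [ 0.60100363 -0.00542775]
```

play_rows:
  motion:
    - [8.5,0,0,3,0]
    - [8.5,0,0,3,0]
    - [8.5,0,0,3,0]
    - [8.5,0,0,2.5,0]
    - [8.5,0,0,1.8,0]
    - [8.5,0,0,0,0]
    - [5.5,0,0,0,0]
    - [5.5,0,0,0,0]
    - [5.5,0,0,0,0]
    - [5.5,0,0,0,0]
    - [5.5,0,0,0,0]
    - [5.5,0,0,0,0]
  squeeze: 30

```text
time: 4.15
position: [0.5305, 0.0255, 0.0373]
tcp_rot: [-1.652, -2.671, 0.0]
force: [-2.2, -1.2, 5.7]
opening: 0.0592
gripper_force: 33.0
```

```bash
python3 - <<'E'
from h import *
im=camera("side"); w=camera("wrist"); a=cv2.resize(im[180:330,180:360],(720,600),interpolation=cv2.INTER_CUBIC); cv2.imwrite("pics/s1.png",a)
cv2.imwrite("pics/w2.png",w)
s=observe(); print(s["position"],s["force"],s["opening"],s["gripper_force"])
E
```

```text
[0.53046202 0.02550967 0.03732541] [-2.09591624 -0.02361431  6.39110189] 0.059346441464997055 32.97206103801727
```

View pics/s1.png

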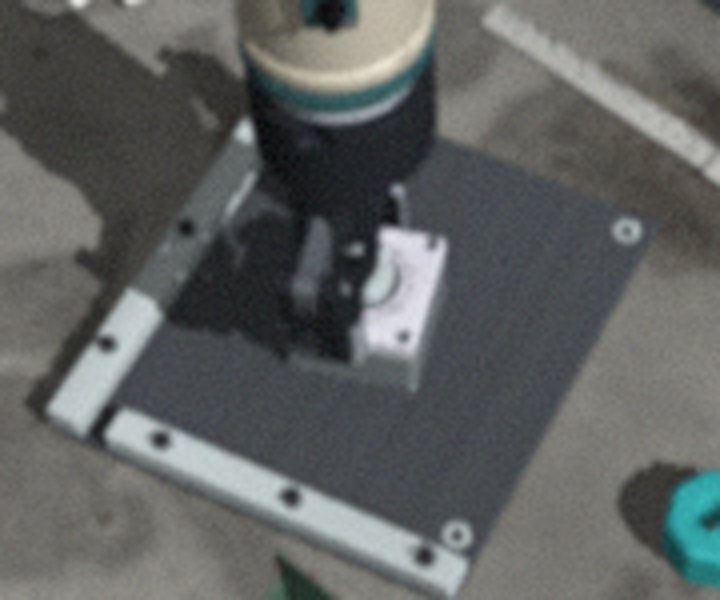

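The picture shows the unit gripped across its near and far faces, with the front finger's lower end at about (330,358) in the crop. I'll check the tip height by projection.

```bash
python3 - <<'E'
from h import *
c=P("side"); s=observe(); R=cv2.Rodrigues(s["tcp_rot"])[0]
for z in (.006,.015,.02,.025,.03):
  print(z,[((proj(c,np.r_[(s["position"]+R[:,1]*d+R[:,0]*e)[:2],z])-[180,180])*4).round(0) for d in (.03,.042) for e in(.011,-.011)])
print("unit top/bottom corner +x+y",[((proj(c,np.r_[(s["position"]+R[:,1]*.03+R[:,0]*.03)[:2],z])-[180,180])*4).round(0) for z in (.046,.006)])
E
```

```text
0.006 [array([369., 387.]), array([322., 377.]), array([362., 409.]), array([314., 399.])]
0.015 [array([368., 376.]), array([320., 367.]), array([361., 399.]), array([313., 389.])]
0.02 [array([367., 371.]), array([320., 361.]), array([360., 393.]), array([312., 383.])]
0.025 [array([367., 365.]), array([319., 355.]), array([359., 387.]), array([312., 377.])]
0.03 [array([366., 359.]), array([318., 349.]), array([359., 382.]), array([311., 372.])]
unit top/bottom corner +x+y [array([406., 348.]), array([410., 395.])]
```

play_rows:
  motion:
    - [5.5,0,0,0,4.4]
    - [5.5,0,0,0,4]
    - [5.5,0,0,0,4]
    - [5.5,-0.8,0.9,0,0]
    - [5.5,-0.8,0.9,0,0]
    - [5.5,-0.8,0.9,0,0]
    - [5.5,-0.8,0.9,0,0]
    - [5.5,-0.8,0.9,0,0]
    - [5.5,-0.6,0.7,0,0]
    - [5.5,0,0,0,0]

```text
time: 5.5
position: [0.5915, -0.0045, 0.0372]
tcp_rot: [-1.928, -2.476, -0.001]
force: [-4.1, 2.0, 7.8]
opening: 0.059
gripper_force: 33.3
```

play_rows:
  motion:
    - [5.5,0,0.3,0,0]
    - [5.5,0,0.3,0,0]
    - [5.5,0,0.2,0,0]
    - [5.5,0,0.2,0,0]
    - [5.5,0,0,0,0]

```text
time: 6.12
position: [0.5988, -0.0039, 0.0372]
tcp_rot: [-1.927, -2.473, 0.006]
force: [-9.8, -0.2, 11.0]
opening: 0.0593
gripper_force: 33.7
```

play_rows:
  motion:
    - [5.5,-0.3,0,0,0]
    - [5.5,-0.3,0,0,0]
    - [5.5,-0.2,0,0,0]
    - [5.5,-0.2,0,0,0]
    - [5.5,0,0,0,0]

```text
time: 6.75
position: [0.6015, -0.0066, 0.0374]
tcp_rot: [-1.92, -2.472, -0.004]
force: [-9.5, 11.7, 13.5]
opening: 0.0595
gripper_force: 33.8
```

play_rows:
  motion:
    - [5.5,-0.2,0.1,0,0]
    - [5.5,-0.2,0.1,0,0]
    - [5.5,0,0,0,0]

```text
time: 7.12
position: [0.6017, -0.0072, 0.0375]
tcp_rot: [-1.913, -2.469, -0.003]
force: [-15.6, 15.3, 21.2]
opening: 0.0591
gripper_force: 34.6
```

```bash
python3 - <<'E'
from h import *
s=observe(); im=camera("wrist"); cv2.imwrite("pics/w3.png",im); t=camera("top"); cv2.imwrite("pics/t3.png",t)
print(s["position"],np.degrees(yaw(s["tcp_rot"])),s["force"],s["ft_torque"])
E
```

```text
[ 0.60171615 -0.0071757   0.03749119] 104.46634299905833 [-15.5936636   15.27899884  21.20500831] [3.22088176 3.05518868 0.10244947]
```

View pics/w3.png

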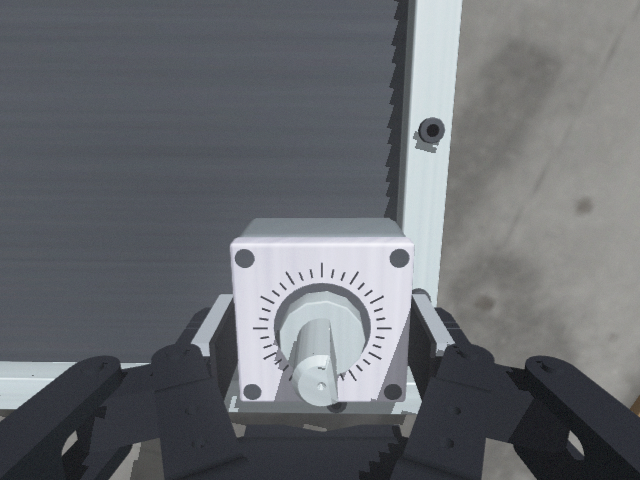

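The picture shows the unit against both fences, cover corners (231,239)-(414,238), with the shaft's flat facing right in the image. I'll release and rise to look again.

play_rows:
  motion:
    - [8.5,0,0,0,0]
    - [8.5,0,0,0,0]
    - [8.5,0,0,0,0]
    - [8.5,0,0,0,0]
    - [8.5,0,0,-2,0]
    - [8.5,0,0,-3,0]
    - [8.5,0,0,-4,0]
    - [8.5,0,0,-4,0]
    - [8.5,0,0,0,0]
    - [8.5,0,0,0,0]

```text
time: 8.48
position: [0.6076, -0.0167, 0.1669]
tcp_rot: [1.931, 2.478, 0.001]
force: [0.3, -0.1, -0.6]
opening: 0.0849
gripper_force: 0.0
```

```bash
python3 - <<'E'
from h import *
s=observe(); w=P("wrist"); im=camera("wrist"); cv2.imwrite("pics/w4.png",im); t=camera("top"); cv2.imwrite("pics/t4.png",t)
np.savez("w4.npz",K=w[0],R=w[1],t=w[2])
print(s["position"],np.degrees(yaw(s["tcp_rot"])),s["force"])
print(proj(w,(.604,-.011,.046)), proj(w,(.604,-.011,.078)))
cv2.imwrite("pics/w4z.png",cv2.resize(im[120:360,180:500],(800,600),interpolation=cv2.INTER_CUBIC))
E
```

```text
[ 0.60762131 -0.01674634  0.16688625] 104.14778147859212 [ 0.25077241 -0.14564391 -0.62759127]
[320.51687515 226.08173948] [320.3004347  239.85632151]
```

View pics/w4z.png

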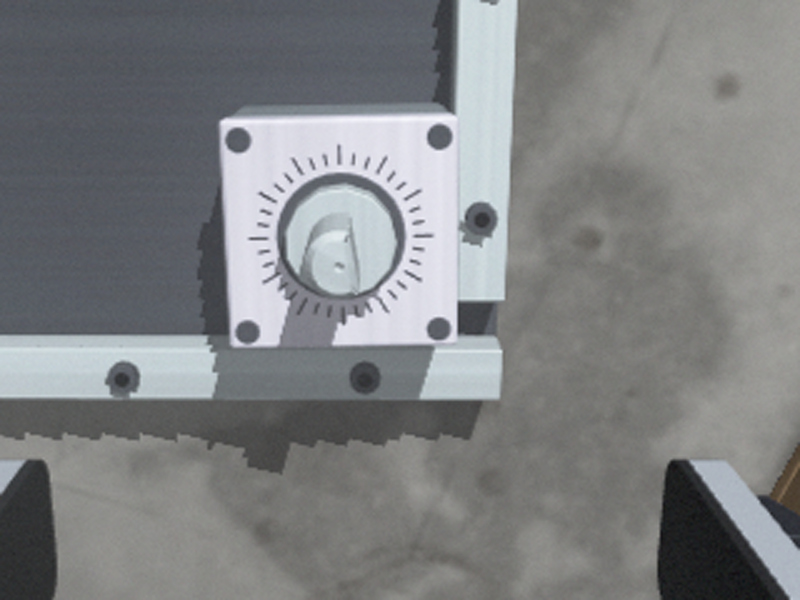

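play_rows:
  motion:
    - [6.2,0,0,0,9.8]
    - [6.2,0,0,0,9.8]
    - [6.2,0,0,0,9.8]
    - [6.2,0,0,0,9.8]
    - [6.2,0,0,0,9.8]
    - [6.2,3.6,-3.4,0.2,0]
    - [6.2,3.6,-3.4,0.2,0]
    - [6.2,3.6,-3.4,0.2,0]
    - [6.2,3.6,-3.4,0.2,0]
    - [6.2,3.6,-3.4,0.2,0]
    - [6.2,3.6,-3.4,0.3,0]
    - [6.2,3.4,-3.3,0.3,0]

```text
time: 10.07
position: [0.5551, 0.3252, 0.1489]
tcp_rot: [2.784, 1.454, -0.003]
force: [0.9, -0.9, 0.1]
opening: 0.0617
gripper_force: 0.0
```

play_rows:
  motion:
    - [6.2,0,0,0,0]
    - [6.2,0,0,0,0]

```text
time: 10.32
position: [0.5558, 0.3228, 0.1493]
tcp_rot: [2.784, 1.453, -0.003]
force: [0.4, -0.6, 0.3]
opening: 0.062
gripper_force: 0.0
```

```bash
python3 - <<'E'
from h import *
s=observe(); w=P("wrist"); im=camera("wrist"); cv2.imwrite("pics/w5.png",im); np.savez("w5.npz",K=w[0],R=w[1],t=w[2])
p=proj(w,(.5566,.3245,.026)).round().astype(int); print(s["position"],np.degrees(yaw(s["tcp_rot"])),s["q"].round(2),p)
x0,y0=p-[100,100]; x0=max(x0,0);y0=max(y0,0)
k=cv2.resize(im[y0:y0+200,x0:x0+200],(400,400),interpolation=cv2.INTER_CUBIC); print("knob crop origin",x0,y0)
a=cv2.resize(cv2.imread("pics/w3.png")[270:420,260:385],(400*125//150,400),interpolation=cv2.INTER_CUBIC)  # scale 2.667
b=cv2.resize(cv2.imread("pics/w4.png")[180:250,285:355],(200,200),interpolation=cv2.INTER_CUBIC)
row=np.hstack([k,a]); cv2.imwrite("pics/c5.png",row); print(row.shape)
# flush
d=np.load("w4.npz"); c=(d["K"],d["R"],d["t"],0); g=lambda p,z: ray(c,((p[0]+.5)/2.5-.5+180,(p[1]+.5)/2.5-.5+120),z)
U=np.array([g(p,.046) for p in [(219,119),(457,115),(459,346),(230,348)]]); print("unit",U.mean(0),np.linalg.norm(U-np.roll(U,-1,0),axis=1).round(4),[round(np.degrees(np.arctan2(*(U[(i+1)%4]-U[i])[[1,0]])),1) for i in range(4)])
F=np.array([g(p,.02) for p in [(516,0),(503,300)]]);R=np.array([g(p,.02) for p in [(500,399),(0,400)]])
u=(F[0]-F[1])[:2];v=(R[0]-R[1])[:2];O=U.mean(0)[:2]
cr=lambda a,b:a[0]*b[1]-a[1]*b[0]
print("yaw",np.degrees(np.arctan2(u[1],u[0]))-90,np.degrees(np.arctan2(v[1],v[0])),"dist-16mm (want 30)",cr(u,O-F[1][:2])/np.hypot(*u)-.016,cr(v,O-R[1][:2])/np.hypot(*v)-.016)
E
```

```text
[0.55584762 0.32276208 0.14930612] 55.13904018341526 [-0.9   0.79  0.58  1.63 -0.53  0.88 -0.72] [324 230]
knob crop origin 224 130
(400, 733, 3)
unit [ 0.59944501 -0.00397963  0.046     ] [0.0584 0.0597 0.0597 0.0592] [np.float64(15.1), np.float64(-73.9), np.float64(-165.4), np.float64(104.8)]
yaw 13.945782294726797 14.224012886396029 dist-16mm (want 30) 0.02951518286251381 0.03850479881251036
```

View pics/c5.png

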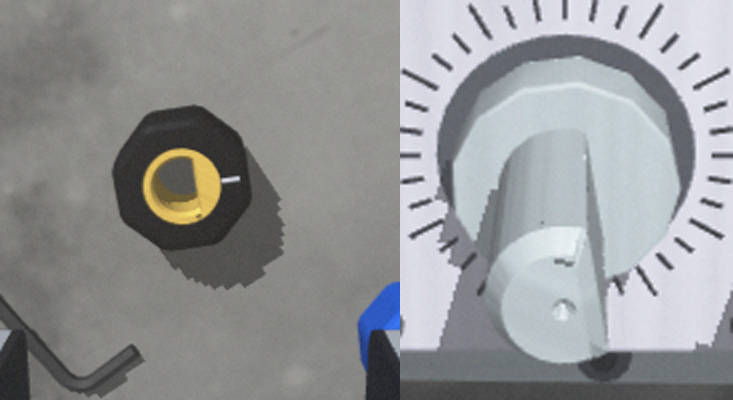

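The left panel shows the knob: bore centre (181,186), line's outer end (240,179), bore flat (193,150)-(198,208). The right panel shows the shaft: flat's top edge (582,228)-(607,348), foot (587,132)-(607,283), end centre dimple (563,309). The numbers also say the unit is still about 8 mm short of the right fence, because a finger met a fence screw. I'll fix that first by pushing with shut fingers.

```bash
python3 - <<'E'
from h import *
d=np.load("w5.npz"); c=(d["K"],d["R"],d["t"],0); g=lambda p,z: ray(c,((p[0]+.5)/2-.5+224,(p[1]+.5)/2-.5+130),z)
C=g((181,186),.026); ang=lambda v:np.degrees(np.arctan2(v[1],v[0]))
print("knob ctr",C,"line yaw",ang(g((240,179),.026)-C),"flat",ang(g((193,150),.026)-g((198,208),.026))-90, "extents", [g(p,.026)[:2].round(4) for p in [(112,180),(250,180),(181,250),(181,105)]])
# constant cam offset in tool
s=observe(); Rt=cv2.Rodrigues(s["tcp_rot"])[0]; w=P("wrist")
off=Rt.T@(-w[1].T@w[2]-s["position"]); Rc=Rt.T@w[1].T
R3=cv2.Rodrigues(np.array([-1.913,-2.469,-.003]))[0]; Rw=(R3@Rc).T; o=np.array([.60172,-.00718,.03749])+R3@off
c3=(w[0],Rw,-Rw@o,0); g=lambda p,z: ray(c3,((p[0]-400+.5)/2.667-.5+260,(p[1]+.5)/2.667-.5+270),z)
a,b=g((582,228),.076),g((607,348),.076); print("top flat len(14.4)",np.linalg.norm(a-b),"normal yaw",ang(a-b)-90, "tip ctr",g((563,309),.078))
a,b=g((587,132),.0545),g((607,283),.0545); print("foot flat",np.linalg.norm(a-b),ang(a-b)-90)
U=np.array([ray(c3,p,.046) for p in [(231,239),(414,238)]]); print("unit edge yaw in w3",ang(U[1]-U[0]),np.linalg.norm(U[1]-U[0]))
d=np.load("w4.npz"); c=(d["K"],d["R"],d["t"],0); g=lambda p,z: ray(c,((p[0]+.5)/2.5-.5+180,(p[1]+.5)/2.5-.5+120),z)
a,b=g((350,235),.076),g((357,292),.076); print("w4 flat",np.linalg.norm(a-b),ang(a-b)-90,"tip ctr w4",g((337,265),.078))
E
```

```text
knob ctr [0.55424049 0.33199806 0.026     ] line yaw -27.940443957856523 flat -30.1240575780121 extents [array([0.5372, 0.3463]), array([0.5735, 0.321 ]), array([0.5418, 0.3143]), array([0.5692, 0.3533])]
top flat len(14.4) 0.0137855155386895 normal yaw 25.17750721909205 tip ctr [ 0.59985622 -0.00544238  0.078     ]
foot flat 0.02017781690118035 21.613671181758946
unit edge yaw in w3 14.905056442541262 0.05798000186159744
w4 flat 0.013287131906539181 20.868191761892987 tip ctr w4 [ 0.59887517 -0.00382807  0.078     ]
```

play_rows:
  motion:
    - [0,-4.1,3.5,0,0]
    - [0,-4.1,3.6,0,0]
    - [0,-4.1,3.5,0,0]
    - [0,-4,3.6,0,0]
    - [0,-4,3.5,0,0]
    - [0,0,0,0,-9.8]
    - [0,0,0,0,-9.8]
    - [0,0,0,0,-9.8]
    - [0,0,0,0,-9.8]
    - [0,0,0,0,-9.8]
    - [0,0,0,2,0]
    - [0,0,0,0,0]
  squeeze: 30

```text
time: 11.88
position: [0.584, 0.0539, 0.1293]
tcp_rot: [-1.934, -2.473, 0.004]
force: [0.2, 1.0, -0.4]
opening: 0.0001
gripper_force: 0.0
```

play_rows:
  motion:
    - [0,0,0,3,0]
    - [0,0,0,3,0]
    - [0,0,0,2.5,0]
    - [0,0,0,1.5,0]
    - [0,0,0,0,0]
    - [0,0,0,0,0]

```text
time: 12.62
position: [0.5862, 0.0558, 0.0312]
tcp_rot: [1.931, 2.477, 0.001]
force: [-0.5, 0.2, 0.1]
opening: -0.0001
gripper_force: 0.0
```

play_rows:
  motion:
    - [0,-0.6,0,0.4,0]
    - [0,-0.6,0,0,0]
    - [0,-0.4,0,0,0]
    - [0,-0.3,0,0,0]
    - [0,-0.2,0,0,0]
    - [0,-0.2,0,0,0]
    - [0,-0.2,0,0,0]
    - [0,0,0,0,0]

```text
time: 13.62
position: [0.5915, 0.0329, 0.0263]
tcp_rot: [-1.929, -2.478, -0.001]
force: [-0.7, 4.3, 2.1]
opening: -0.0002
gripper_force: 2.1
```

play_rows:
  motion:
    - [0,-0.2,0,0,0]
    - [0,-0.2,0,0,0]
    - [0,-0.1,0,0,0]
    - [0,0,0,0,0]

```text
time: 14.12
position: [0.5928, 0.0265, 0.0263]
tcp_rot: [1.931, 2.477, -0.0]
force: [-1.4, 2.8, 1.1]
opening: -0.0001
gripper_force: 1.6
```

play_rows:
  motion:
    - [0,-0.2,0,0,0]
    - [0,-0.1,0,0,0]
    - [0,-0.1,0,0,0]
    - [0,0,0,0,0]

```text
time: 14.62
position: [0.5931, 0.0256, 0.0263]
tcp_rot: [-1.927, -2.477, -0.002]
force: [-1.4, 8.3, 2.9]
opening: -0.0002
gripper_force: 4.3
```

play_rows:
  motion:
    - [0,-0.2,0,0,0]
    - [0,-0.1,0,0,0]
    - [0,0,0,0,0]

```text
time: 15.0
position: [0.5931, 0.0256, 0.0264]
tcp_rot: [-1.923, -2.476, -0.005]
force: [-3.4, 14.1, 6.0]
opening: 0.0004
gripper_force: 6.9
```

play_rows:
  motion:
    - [0,1.2,0,0,0]
    - [0,1.3,0,0,0]
    - [0,0,-2,0,0]
    - [0,0,-2,0,0]
    - [0,0,-1.8,0,0]
    - [0,-2,0,0,0]
    - [0,-2,0,0,0]
    - [0,-1.9,0,0,0]
    - [0,0,0,0,0]
    - [0,0,0.4,0,0]
    - [0,0,0.3,0,0]
    - [0,0,0,0,0]

```text
time: 16.5
position: [0.5537, -0.0243, 0.0263]
tcp_rot: [-1.929, -2.479, -0.001]
force: [-0.3, -0.4, 0.8]
opening: 0.0001
gripper_force: 0.0
```

play_rows:
  motion:
    - [0,0,0.3,0,0]
    - [0,0,0.3,0,0]
    - [0,0,0.2,0,0]
    - [0,0,0,0,0]

```text
time: 17.0
position: [0.5597, -0.0236, 0.0262]
tcp_rot: [-1.93, -2.476, 0.003]
force: [-4.0, -0.3, 3.1]
opening: 0.0001
gripper_force: 2.0
```

play_rows:
  motion:
    - [0,0,0.2,0,0]
    - [0,0,0.2,0,0]
    - [0,0,0,0,0]

```text
time: 17.38
position: [0.5607, -0.0234, 0.0262]
tcp_rot: [-1.929, -2.472, 0.008]
force: [-10.6, -3.1, 9.0]
opening: 0.0003
gripper_force: 5.0
```

play_rows:
  motion:
    - [0,0,0.2,0,0]
    - [0,0,0.1,0,0]
    - [0,0,0,0,0]

```text
time: 17.75
position: [0.5607, -0.0234, 0.0262]
tcp_rot: [-1.927, -2.468, 0.013]
force: [-16.4, -4.3, 15.1]
opening: -0.0002
gripper_force: 7.3
```

play_rows:
  motion:
    - [0,0,-0.8,0,0]
    - [0,0,-0.7,0,0]
    - [6.2,0,0,-3.5,0]
    - [6.2,0,0,-3.5,0]
    - [6.2,0,0,-3.5,0]
    - [6.2,0,2.6,-3.5,0]
    - [6.2,0,2.6,0,0]
    - [6.2,0,0,0,0]
    - [6.2,0,0,0,0]

```text
time: 18.88
position: [0.6028, -0.0127, 0.1656]
tcp_rot: [-1.93, -2.477, 0.002]
force: [0.5, 0.7, -0.8]
opening: 0.0621
gripper_force: 0.0
```

```bash
python3 - <<'E'
from h import *
s=observe(); w=P("wrist"); im=camera("wrist"); cv2.imwrite("pics/w6.png",im); cv2.imwrite("pics/t6.png",camera("top")); np.savez("w6.npz",K=w[0],R=w[1],t=w[2])
print(s["position"],np.degrees(yaw(s["tcp_rot"])))
print("proj target",proj(w,(.6043,-.0139,.046)),proj(w,(.6043,-.0139,.078)))
cv2.imwrite("pics/w6z.png",cv2.resize(im[140:310,220:430],(741,600),interpolation=cv2.INTER_CUBIC))
E
```

```text
[ 0.60275749 -0.01272951  0.1656429 ] 104.14403664290127
proj target [326.14737502 238.66788002] [326.56253461 254.04807284]
```

View pics/w6z.png

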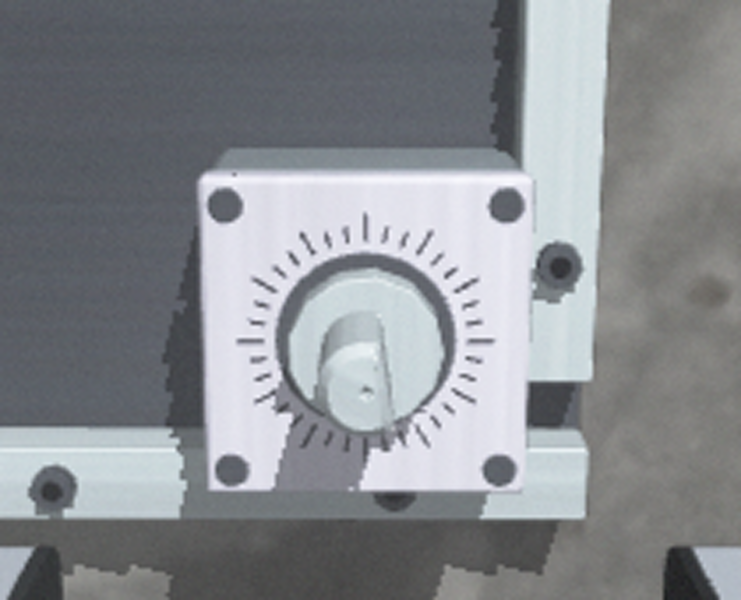

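The unit now overhangs the right fence as it should: cover corners (198,174), (531,174), (525,491), (210,491), shaft-end dimple (366,392), flat's top edge about (381,340)-(396,428).

```bash
python3 - <<'E'
from h import *
d=np.load("w6.npz"); c=(d["K"],d["R"],d["t"],0); k=741/210; g=lambda p,z: ray(c,((p[0]+.5)/k-.5+220,(p[1]+.5)/k-.5+140),z)
ang=lambda v:np.degrees(np.arctan2(v[1],v[0]))
U=np.array([g(p,.046) for p in [(198,174),(531,174),(525,491),(210,491)]]); print("unit",U.mean(0),np.linalg.norm(U-np.roll(U,-1,0),axis=1).round(4),[round(ang(U[(i+1)%4]-U[i]),1) for i in range(4)])
F=np.array([g(p,.02) for p in [(609,0),(591,380)]]);R=np.array([g(p,.02) for p in [(586,518),(0,518)]])
u=(F[0]-F[1])[:2];v=(R[0]-R[1])[:2];O=U.mean(0)[:2]
cr=lambda a,b:a[0]*b[1]-a[1]*b[0]
print("yaw",ang(u)-90,ang(v),"dist",cr(u,O-F[1][:2])/np.hypot(*u)-.016,cr(v,O-R[1][:2])/np.hypot(*v)-.016)
print("dimple",g((366,392),.078)); a,b=g((381,340),.076),g((396,428),.076); print(np.linalg.norm(a-b),ang(a-b)-90)
# expected pixels for D edge at angles
ct=g((366,392),.078)[:2]
for th in (14,20,26):
  n=np.array([np.cos(np.radians(th)),np.sin(np.radians(th))]);t=np.array([-n[1],n[0]])
  print(th,[((proj(c,np.r_[ct+n*.0035+sg*t*r,z])-[220,140]+.5)*k-.5).round(0) for z,r in((.078,.00487),(.076,.0072),(.0545,.0072)) for sg in(1,-1)])
E
```

```text
unit [ 0.60202282 -0.01213792  0.046     ] [0.0584 0.0594 0.0588 0.0594] [np.float64(14.1), np.float64(-75.2), np.float64(-165.9), np.float64(104.5)]
yaw 13.96981221665611 14.147853596611077 dist 0.02934624926606557 0.029840976917831406
dimple [ 0.60206913 -0.01243903  0.078     ]
0.015025523537515214 23.63824005779722
14 [array([388., 363.]), array([388., 421.]), array([388., 345.]), array([387., 431.]), array([386., 312.]), array([386., 391.])]
20 [array([385., 361.]), array([391., 419.]), array([383., 343.]), array([392., 428.]), array([382., 310.]), array([390., 389.])]
26 [array([381., 359.]), array([394., 416.]), array([378., 342.]), array([396., 426.]), array([377., 309.]), array([394., 386.])]
```

play_rows:
  motion:
    - [6.2,0,0,0,8.6]
    - [6.2,0,0,0,8.6]
    - [6.2,0,0,0,8.6]
    - [6.2,0,0,0,8.6]
    - [6.2,0,0,0,8.7]
    - [6.2,4,-3,0,0]
    - [6.2,4,-3,0,0]
    - [6.2,4,-3,0,0]
    - [6.2,4,-3,0,0]
    - [6.2,4,-3,0,0]
    - [6.2,4,-3,1,0]
    - [6.2,3.6,-2.8,1,0]

```text
time: 20.48
position: [0.5545, 0.331, 0.1459]
tcp_rot: [-2.706, -1.595, 0.001]
force: [0.7, -0.4, -0.1]
opening: 0.0619
gripper_force: 0.0
```

play_rows:
  motion:
    - [6.2,0,0,3,0]
    - [6.2,0,0,2,0]
    - [6.2,0,0,0,0]
    - [6.2,0,0,0,0]

```text
time: 20.98
position: [0.5564, 0.3286, 0.0971]
tcp_rot: [2.707, 1.593, 0.002]
force: [0.1, -0.6, 0.5]
opening: 0.062
gripper_force: 0.0
```

```bash
python3 - <<'E'
from h import *
s=observe(); w=P("wrist"); im=camera("wrist"); cv2.imwrite("pics/w7.png",im); np.savez("w7.npz",K=w[0],R=w[1],t=w[2],p=s["position"],r=s["tcp_rot"])
print(s["position"],np.degrees(yaw(s["tcp_rot"])),s["q"].round(2))
# brass bush segmentation
h=cv2.cvtColor(im,cv2.COLOR_BGR2HSV); m=cv2.inRange(h,(15,120,120),(35,255,255)); n,l,st,ct=cv2.connectedComponentsWithStats(m)
i=1+np.argsort(-st[1:,4])[:3]; print(st[i],ct[i])
R=cv2.Rodrigues(s["tcp_rot"])[0]
for j in i[:2]:
  ys,xs=np.nonzero(l==j); e=cv2.minEnclosingCircle(np.c_[xs,ys].astype(np.float32)); X=ray(w,e[0],.026); print(e,X,(R.T@(X-s["position"])*100).round(2))
E
```

```text
[0.55637404 0.32861132 0.09712368] 60.94186338109169 [-0.86  0.85  0.49  1.65 -0.53  0.77 -0.63]
[[ 295  233   47   46 1154]] [[319.78422877 257.58665511]]
((318.0, 255.5), 23.64856719970703) [0.55424218 0.33219015 0.026     ] [ 0.2  -0.37  7.11]
```

play_rows:
  motion:
    - [6.2,0,-0.2,2.5,0]
    - [6.2,0,0,2.5,0]
    - [6.2,0,0,2,0]
    - [6.2,0,0,1.1,0]
    - [6.2,0,0,0,0]
    - [6.2,0,0,0,0]
    - [4,0,0,0,0]
    - [4,0,0,0,0]
    - [4,0,0,0,0]
    - [4,0,0,0,0]
    - [4,0,0,0,0]
    - [4,0,0,0,0]
  squeeze: 45

```text
time: 22.52
position: [0.5544, 0.3309, 0.0165]
tcp_rot: [-2.706, -1.596, -0.003]
force: [-0.2, -0.3, 6.2]
opening: 0.043
gripper_force: 46.4
```

```bash
python3 - <<'E'
from h import *
s=observe(); w=P("wrist"); im=camera("wrist"); cv2.imwrite("pics/w8.png",im); R=cv2.Rodrigues(s["tcp_rot"])[0]
print(s["position"],s["opening"],s["gripper_force"],s["force"],np.degrees(yaw(s["tcp_rot"])))
h=cv2.cvtColor(im,cv2.COLOR_BGR2HSV); m=cv2.inRange(h,(15,120,120),(35,255,255)); n,l,st,ct=cv2.connectedComponentsWithStats(m)
j=1+np.argmax(st[1:,4]); ys,xs=np.nonzero(l==j); e=cv2.minEnclosingCircle(np.c_[xs,ys].astype(np.float32)); X=ray(w,e[0],.026); print(st[j],e,X,(R.T@(X-s["position"])*100).round(2))
cv2.imwrite("pics/w8z.png",im[250:480,170:470])
E
```

```text
[0.55442404 0.33091023 0.01651897] 0.042984159302382655 46.39254134148359 [-0.16109826 -0.26897695  6.17161545] 61.046190386017145
[ 285  298   75   68 2925] ((322.14190673828125, 331.0), 37.19578552246094) [0.55405159 0.33332207 0.026     ] [ 0.19 -0.15 -0.95]
```

play_rows:
  motion:
    - [4,0,0,-2,0]
    - [4,0,0,-3,0]
    - [4,0,0,-3,0]
    - [4,0,0,-3,0]
    - [4,0,0,0,-10.4]
    - [4,0,0,0,-10.4]
    - [4,0,0,0,-10.4]
    - [4,0,0,0,-10.4]
    - [4,0,0,0,-10.4]
    - [4,0,0,0,0]

```text
time: 23.82
position: [0.5539, 0.3303, 0.1263]
tcp_rot: [1.736, 2.618, 0.001]
force: [0.3, -0.3, -0.9]
opening: 0.0428
gripper_force: 45.9
```

play_rows:
  motion:
    - [4,-4,-1,0,0]
    - [4,-4.5,-1.2,0,0]
    - [4,-4.5,-1.2,0,0]
    - [4,-4.5,-1.2,0,0]
    - [4,-4.5,-1.2,0,0]
    - [4,-4.5,-1.2,0,0]
    - [4,-4,-1,0,0]
    - [4,-3.2,-0.9,0,0]
    - [4,0,0,0,0]
    - [4,0,0,0,0]
    - [4,0,0,0,0]

```text
time: 25.2
position: [0.6035, -0.0125, 0.1253]
tcp_rot: [-1.731, -2.621, -0.001]
force: [-0.0, 0.1, -1.4]
opening: 0.043
gripper_force: 45.9
```

```bash
python3 - <<'E'
from h import *
s=observe(); w=P("wrist"); im=camera("wrist"); cv2.imwrite("pics/w9.png",im); R=cv2.Rodrigues(s["tcp_rot"])[0]
print(s["position"],s["opening"],s["gripper_force"],np.degrees(yaw(s["tcp_rot"])),s["q"].round(2))
T=np.array([.6044,-.0136]); dl=np.r_[T,0]-s["position"]; print("move cm",(R.T@dl*100).round(2))
E
```

```text
[ 0.60353397 -0.01246495  0.12531991] 0.04304413023342747 45.9160103648901 113.12387085501747 [-0.15  0.71  0.21  1.76 -0.21  0.69  0.57]
move cm [-0.15  0.03 12.53]
```

play_rows:
  motion:
    - [4,-0.15,0,1,0]
    - [4,0,0,1,0]
    - [4,0,0,0.8,0]
    - [4,0,0,0,0]
    - [4,0,0,0.3,0]
    - [4,0,0,0.3,0]
    - [4,0,0,0,0]

```text
time: 26.12
position: [0.6041, -0.0157, 0.0912]
tcp_rot: [-1.733, -2.62, 0.0]
force: [0.1, -0.0, -0.9]
opening: 0.043
gripper_force: 45.9
```

play_rows:
  motion:
    - [4,0,0,0.2,0]
    - [4,0,0,0.2,0]
    - [4,0,0,0,0]

```text
time: 26.5
position: [0.6041, -0.0157, 0.0871]
tcp_rot: [-1.733, -2.62, 0.0]
force: [-0.6, 0.8, -0.9]
opening: 0.0431
gripper_force: 45.9
```

play_rows:
  motion:
    - [4,0.15,0,0.2,0]
    - [4,0,0,0.3,0]
    - [4,0,0,0.3,0]
    - [4,0,0,0.3,0]
    - [4,0,0,0,0]

```text
time: 27.12
position: [0.6034, -0.0144, 0.0759]
tcp_rot: [-1.733, -2.62, 0.001]
force: [-0.1, -0.1, -0.9]
opening: 0.0431
gripper_force: 46.0
```

```bash
python3 - <<'E'
from h import *
s=observe(); im=camera("wrist"); si=camera("side"); print(s["position"],s["force"],s["ft_torque"])
cv2.imwrite("pics/c10.png",np.hstack([cv2.resize(im[230:480,195:445],(400,400)),cv2.resize(si[180:280,220:320],(400,400),interpolation=cv2.INTER_CUBIC)]))
E
```

```text
[ 0.60343688 -0.01443977  0.07594206] [-0.13904084 -0.13550872 -0.90651518] [-0.03119129 -0.01217948 -0.02890664]
```

View pics/c10.png

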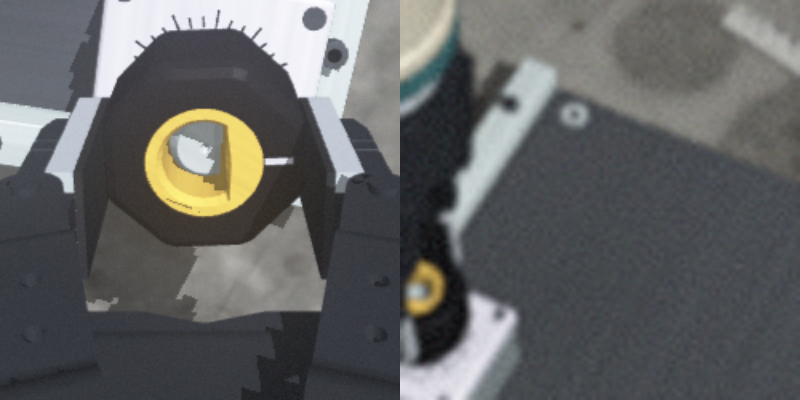

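The shaft's D is visible in the bore with its flat to the right, matching the bore's flat and bright line, and contact forces are near zero. I'll press on.

play_rows:
  motion:
    - [4,0,0,0.2,0]
    - [4,0,0,0.2,0]
    - [4,0,0,0.2,0]
    - [4,0,0,0.2,0]
    - [4,0,0,0.2,0]
    - [4,0,0,0,0]
    - [4,0,0,0,0]

```text
time: 28.1
position: [0.6037, -0.0144, 0.0668]
tcp_rot: [1.733, 2.62, 0.0]
force: [-1.8, 0.1, 5.5]
opening: 0.0428
gripper_force: 46.6
```

play_rows:
  motion:
    - [4,0,0,0.2,0]
    - [4,0,0,0.2,0]
    - [4,0,0,0.2,0]
    - [4,0,0,0,0]
    - [4,0,0,0,0]

```text
time: 28.72
position: [0.6038, -0.0144, 0.0655]
tcp_rot: [1.733, 2.62, 0.003]
force: [-10.8, 1.1, 41.0]
opening: 0.0428
gripper_force: 50.4
```

play_rows:
  motion:
    - [4,0,0,-0.15,0]
    - [4,0,0,0,0]
    - [4,0,0,0,0]
    - [4,0,0,0,0]

```text
time: 29.22
position: [0.6038, -0.0144, 0.0656]
tcp_rot: [1.733, 2.62, 0.002]
force: [-9.6, 1.4, 30.7]
opening: 0.0432
gripper_force: 49.3
```

```bash
python3 - <<'E'
from h import *
s=observe(); w=P("wrist"); im=camera("wrist"); print(s["position"],s["force"],s["qd"].round(4).max(),s["gripper_force"],np.degrees(yaw(s["tcp_rot"])))
h=cv2.cvtColor(im,cv2.COLOR_BGR2HSV); m=cv2.inRange(h,(15,120,120),(35,255,255)); n,l,st,ct=cv2.connectedComponentsWithStats(m)
j=1+np.argmax(st[1:,4]); ys,xs=np.nonzero(l==j); e=cv2.minEnclosingCircle(np.c_[xs,ys].astype(np.float32)); R=cv2.Rodrigues(s["tcp_rot"])[0]
for z in (.0755,.078):
  X=ray(w,e[0],z); print(z,e[1],(R.T@(X-s["position"])*100).round(2), e[1]*2*(w[1]@X+w[2])[2]/w[0][0,0])
E
```

```text
[ 0.60376901 -0.01441143  0.06564569] [-9.56724796  1.37051462 30.71768796] 0.0012 49.28501855581999 113.03733986835981
0.0755 37.12152099609375 [ 0.32 -0.1  -0.99] 0.02474648175903011
0.078 37.12152099609375 [ 0.45 -0.1  -1.24] 0.024244484486205257
```

```bash
python3 -c "
from plant import *
print(sign_off())"
```

```text
the job is handed in; nothing more can be done
None
```

I handed the job in at about 29 s, and no verdict came back. By my measurements, the feed unit sits square and flush in the corner. The octagonal knob is flat to flat on the D-shaft with the collar pressed home, and the fingers still grip it (49 N) and press it down (about 31 N).

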